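# Shut the sugar, flip the tea caddy open

### The job

First push the lid of the white sugar caddy over so that it falls fully shut; then, from under its lip, flip the lid of the green tea caddy up and back past upright until it stays fully open by itself. Just push with the fingertips: the caddies stay standing where they are, and nothing else on the worktop is moved or picked up.

Things in the scene. Friction and masses are not known exactly. Their poses are not given: they have to be found in the camera images.
- sugar_caddy: a white sugar caddy, its lid left standing open at the start, 105 mm deep (its x), 130 mm wide (its y), 140 mm high, walls 6 mm, loose on the worktop, about 0.9 kg, with a pale wooden lid hinged along the top of its back (+x) wall. Origin: centre of its underside; its front, where the lid's lip sticks out, faces its own -x (roughly towards the robot).
- sugar_lid (a joint): angle of the wooden lid of the sugar caddy, rad: 0 shut (lies on the rim), 1.8 fully open against its hinge stop, leaning back past upright; gravity shuts it below about 1.5 and holds it open above about 1.6; the hinge is almost free. The lid weighs about 0.12 kg, is 8 mm thick, 105 mm from hinge to front edge, 130 mm wide.
- sugar_lid_hinge (a point): middle of the hinge line of the sugar caddy's lid, on the underside of the lid: 52.5 mm behind (+x of the caddy) and 140.5 mm above the caddy's origin; its axes turn with the lid (y is the hinge line, -x points along the lid to the lip, z out of the lid's top face)
- sugar_lid_lip (a point): underside of the lip's free edge on the sugar caddy's lid, 135 mm from the hinge. The lip is the lid's 60 mm wide, 8 mm thick middle part that sticks out 30 mm beyond the caddy's front wall, with free space beneath it down to the worktop
- tea_caddy: a dark green tea caddy, its lid shut at the start, 105 mm deep (its x), 130 mm wide (its y), 140 mm high, walls 6 mm, loose on the worktop, about 0.9 kg, with a pale wooden lid hinged along the top of its back (+x) wall. Origin: centre of its underside; its front, where the lid's lip sticks out, faces its own -x (roughly towards the robot).
- tea_lid (a joint): angle of the wooden lid of the tea caddy, rad: 0 shut (lies on the rim), 1.8 fully open against its hinge stop, leaning back past upright; gravity shuts it below about 1.5 and holds it open above about 1.6; the hinge is almost free. The lid weighs about 0.12 kg, is 8 mm thick, 105 mm from hinge to front edge, 130 mm wide.
- tea_lid_hinge (a point): middle of the hinge line of the tea caddy's lid, on the underside of the lid: 52.5 mm behind (+x of the caddy) and 140.5 mm above the caddy's origin; its axes turn with the lid (y is the hinge line, -x points along the lid to the lip, z out of the lid's top face)
- tea_lid_lip (a point): underside of the lip's free edge on the tea caddy's lid, 135 mm from the hinge. The lip is the lid's 60 mm wide, 8 mm thick middle part that sticks out 30 mm beyond the caddy's front wall, with free space beneath it down to the worktop
- mug: blue mug, 80 mm wide, 95 mm high, handle to its +y; origin: centre of underside; leave alone
- spice_jar: amber jar with steel cap, 44 mm wide, 100 mm high, standing behind the gap between the caddies; origin: centre of underside; leave alone
- pepper_jar: green jar with black cap, 44 mm wide, 100 mm high; origin: centre of underside; leave alone
- oil_bottle: green oil bottle with yellow cap, 64 mm wide, 220 mm high; origin: centre of underside; leave alone
- teaspoon: steel spoon, 150 mm long, lying flat in front of the caddies; leave alone
- utensil_pot: open steel pot, 96 mm wide, 140 mm high; origin: centre of underside; leave alone

How it is judged:
By the outcome, as a careful person would: the job done as asked, in the order asked, and still so for the second after the job is handed in, with the robot touching nothing.
It also fails if it takes over 58 s, if anything falls off the work surface, if the arm or the gripper's body presses on something with over 40 N, if the wrist force passes 120 N, or if a joint passes its speed limit or range.

### The arm

A 6-joint arm with a two-finger parallel gripper is mounted at the origin on the work surface. World frame = base frame: x ahead of the robot, y to its left, z up, the work surface at z = 0. Lengths are in mm, angles in rad, forces in N, time in s.
With the tool pointing down it reaches from about 300 to 775 mm from the base axis. Payload 14.6 kg.
Tool frame: the origin (TCP) lies at the very end of the fingers, on their centre line; the grasp point (between the pads) lies 19 mm behind it; z points along the fingers, y is the line along which they close (so a half turn about z gives the same grasp; the last joint's range is limited). The gripper opens to 94 mm and grips with 3 to 60 N. Pads are 16 mm wide; open, the fingers measure 119 mm over their backs; the gripper's body (75 mm by 177 mm) begins 78 mm behind the grasp point.
Start: joints at [-1.285, 0.3, 1.521, -0, 1.321, -0.067], TCP at [190.032, -516.117, 205.446] pointing down, gripper open.
Joint ranges: [-3.03, 3.03], [-0.79, 2.21], [0.23, 2.52], [-1.04, 4.18], [0, 3.07], [-2.55, 2.55]. Speed limits (rad/s): [2.22, 2.22, 2.57, 3.14, 3.14, 3.14].

### API

Orientations are given as [roll, pitch, yaw] about the fixed x, y, z axes, in that order (R = Rz(yaw) Ry(pitch) Rx(roll)).
In Python, from cell import manip, optics gives the robot as it stands.
- The arm moves only by the shell command python3 -m crank 'ROWS' [FORCE]. ROWS is JSON, a list of rows, each a list of 7 numbers: the opening in per cent of the stroke, from 0 (shut) to 100 (fully open), then the shift along the tool's x, y, z in mm, then the turn, a rotation vector about the tool's x, y, z in rad. A call has 1 to 10 rows; each row is the pose to reach, as a shift and turn from the pose commanded when the call began, along the tool's axes at that moment; what a row does not reach only later rows make up. A row lasts 1/10 s, in which the tool goes at most 50 mm and 8.59 degrees, less where a joint would pass 70% of its speed; a pose out of reach is approached as far as the arm can. A call with a gripper value outside its range is refused whole. The fingers move at their own pace and stop on an object; FORCE is the grip in N (left out, the last holds). Time passes only in rows, so rows that repeat a pose let the fingers close. It gives the time, the measured TCP pose, the force, the opening and the grip force at its end, in the units of the state.
- manip.read_state(): the state, without advancing time (a new reading comes with each control period).
- optics.camera(name): name is "side" or "top" or "wrist"; returns (picture, depth): 384x512x3 uint8, red, green, blue; 384x512 float32, mm along the optical axis (not along the pixel's ray), 0 where there is no reading.
- optics.calibration(name): a dict with "camera_matrix" (3x3 intrinsics, pixels), "R" (3x3) and "t" (3): a world point X has camera coordinates R X + t. Camera axes: x right, y down, z forward; pixel columns grow to the right and rows downward; lengths in mm; the calibration is good to about 2 mm. A picture is of the moment at which its call begins: read the wrist's pose just before it. calibration takes no time and is no camera call; for the wrist camera it gives the pose at the moment of the call.
- manip.sign_off(): hands the job in; it is judged then, once.
The state is a dict: "clock": time; "joints": joint angles; "qd": joint speeds; "effort": joint torques, N m; "eef_pos": TCP position; "eef_rot": TCP orientation; "wrist_force": force on the tool from outside, world axes, zero at the start; "moment": the same for the moment, N m; "finger_gap": finger opening in mm; "finger_force": force on a finger pad.
Only numpy, scipy, OpenCV 4.12 (cv2) and the standard library are available. Lean on these libraries where they do the work, as an engineer would, in place of code of your own. Each camera call takes 0.05 s, during which the arm holds its last target. There are 200 camera calls.

## Working session

There is one attempt and no reset: what is moved stays moved. The work goes in short steps, Python scripts to look and compute and a shell command to move; the robot and the scene stay as the last step left them, time stands still between calls to the robot, and variables do not carry over. Pictures are saved under pics/ and viewed, at most 10 in all, crops included, and the job is handed in when it is done.

```bash
mkdir -p pics; ls
cat > h.py <<'E'
import numpy as np, cv2
from cell import manip, optics
def cloud(name):
    img,d=optics.camera(name); c=optics.calibration(name)
    K,R,t=[np.array(c[k],float) for k in("camera_matrix","R","t")]
    v,u=np.mgrid[:384,:512]
    P=np.stack([(u-K[0,2])/K[0,0]*d,(v-K[1,2])/K[1,1]*d,d],-1)
    W=(P-t)@R   # R^T(P-t)
    W[d==0]=np.nan
    return img,W
E
python3 - <<'E'
from h import *
for n in("top","side"):
    img,W=cloud(n); cv2.imwrite(f"pics/{n}0.png",img[...,::-1]); np.savez(f"{n}0.npz",img=img,W=W)
print(manip.read_state())
for n in("top","side"):
    c=optics.calibration(n);print(n,-np.array(c["R"]).T@c["t"])
E
```

```text
pics
{'clock': 0.1, 'joints': array([-1.28459859e+00,  3.00446577e-01,  1.52151168e+00, -1.24788078e-05,
        1.32072448e+00, -6.65978028e-02]), 'qd': array([-0.00025457, -0.00063665, -0.0019383 , -0.00076512, -0.00149055,
       -0.00019252]), 'effort': array([ 5.58056240e-05, -5.32649302e+01, -3.53286803e+01,  7.09277205e-02,
        2.35201127e-02, -6.14420105e-05]), 'eef_pos': array([ 189.96466783, -515.89633222,  204.9291472 ]), 'eef_rot': array([-3.14050418e+00, -6.04831523e-05,  3.52798603e-01]), 'wrist_force': array([0.37036591, 0.0113677 , 0.13209751]), 'moment': array([-0.01984105,  0.02801623,  0.04352665]), 'finger_force': 0.0, 'finger_gap': 94.12371384446317}
top [ 447.1754144     6.19426064 1094.26848303]
side [ 334.71867038 1001.93629073 1214.26738569]
```

View pics/top0.png

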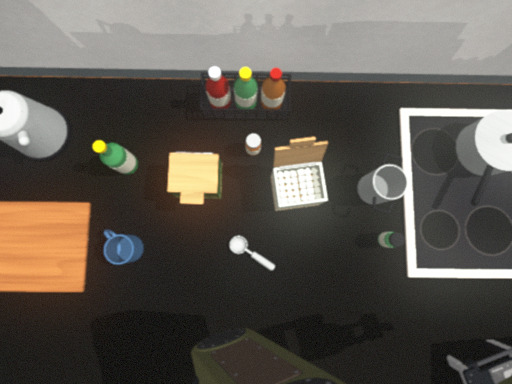

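View pics/side0.png

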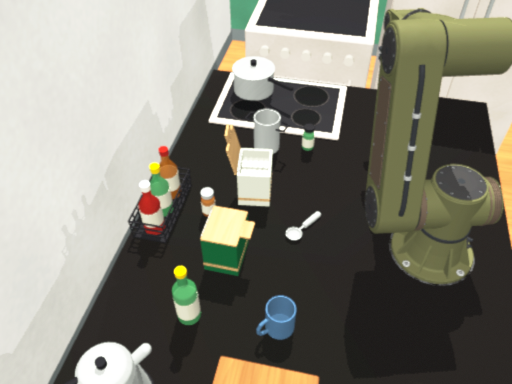

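The top view (up = +x, left = +y) shows the shut tea lid at about (195,175) with its lip at (192,198). The open sugar caddy is at (300,185), its lid leaning back at (300,150). The spice jar is at (253,144), the mug at (123,248) and the spoon at (250,252). The utensil pot is at (385,183) and the pepper jar at (390,240). The side view agrees.

Run:
```python
from h import *
f=np.load("top0.npz");img,W=f["img"],f["W"]
def box(n,m,zlo,zhi):
    m=m&(W[...,2]>zlo)&(W[...,2]<zhi); n_,l,s,c=cv2.connectedComponentsWithStats(m.astype(np.uint8))
    k=1+s[1:,4].argmax(); P=W[l==k]; r=cv2.minAreaRect(P[:,:2].astype(np.float32))
    print(n,s[k],"z",np.round(np.percentile(P[:,2],[2,50,98])),"rect",np.round(r[0]),np.round(r[1]),round(r[2],1)); print(np.round(cv2.boxPoints(r)).tolist()); return P
def roi(u0,v0,u1,v1):
    m=np.zeros((384,512),bool); m[v0:v1,u0:u1]=1; return m
hsv=cv2.cvtColor(img,cv2.COLOR_RGB2HSV); wood=(hsv[...,0]>8)&(hsv[...,0]<30)&(hsv[...,1]>60)
P=box("tealid",roi(160,145,228,210)&wood,130,165)
# lid without lip: rows
L=box("sugarlid",roi(262,130,335,170)&wood,120,330)
i=L[:,2].argsort(); print("lid low/high",L[i[:20]].mean(0),L[i[-20:]].mean(0))
c=L.mean(0);print(c,np.linalg.svd(L-c,full_matrices=False)[2][2])
B=box("sugarrim",roi(262,155,335,215)&~wood,128,155)
for n,r in dict(spice=(243,130,265,160),pepper=(372,225,408,255),pot=(352,160,412,210),mug=(98,225,148,270),oil=(88,135,142,178),spoon=(225,230,280,275)).items():
    box(n,roi(*r),4 if n=="spoon" else 20,300)
```

```text
tealid [ 167  152   51   52 2222] z [144. 149. 153.] rect [605. 159.] [131. 137.] 88.9
[[535.0, 95.0], [673.0, 92.0], [675.0, 223.0], [538.0, 226.0]]
sugarlid [ 273  137   54   30 1119] z [152. 215. 272.] rect [ 665. -118.] [ 36. 130.] 8.1
[[638.0, -56.0], [656.0, -184.0], [692.0, -179.0], [674.0, -51.0]]
lid low/high [ 647.22495553 -117.593801    149.05959248] [ 677.53184215 -113.94679232  272.9734572 ]
[ 662.40634447 -116.94335798  213.21703257] [-0.96013015 -0.13881014  0.2426558 ]
sugarrim [273 161  54  46 531] z [129. 140. 148.] rect [ 594. -128.] [107. 131.] 8.2
[[532.0, -71.0], [550.0, -200.0], [657.0, -185.0], [638.0, -56.0]]
spice [245 134  15  21 256] z [ 24.  98. 104.] rect [721.  -1.] [42. 41.] 87.2
[[700.0, -21.0], [741.0, -23.0], [743.0, 19.0], [702.0, 21.0]]
pepper [379 232  26  16 337] z [ 24.  96. 103.] rect [ 450. -396.] [41. 41.] 29.8
[[422.0, -389.0], [443.0, -425.0], [478.0, -404.0], [458.0, -368.0]]
pot [ 359  160   49   50 1244] z [ 23.  99. 142.] rect [ 598. -370.] [132.  97.] 4.3
[[528.0, -327.0], [536.0, -423.0], [667.0, -413.0], [660.0, -317.0]]
mug [104 230  37  35 679] z [23. 69. 98.] rect [427. 362.] [103.  80.] 14.3
[[367.0, 388.0], [387.0, 311.0], [486.0, 336.0], [466.0, 413.0]]
oil [ 92 141  44  33 870] z [ 28. 143. 222.] rect [666. 377.] [57. 64.] 53.1
[[623.0, 373.0], [675.0, 335.0], [709.0, 380.0], [657.0, 419.0]]
spoon [229 236  46  35 397] z [ 4. 13. 23.] rect [408.  -5.] [152.  51.] 62.8
[[351.0, -61.0], [396.0, -85.0], [466.0, 51.0], [420.0, 74.0]]
```

Tea caddy: hinge ≈ (674,158,140.5), yaw ≈ -0.02, lip edge at x ≈ 536. Sugar caddy: hinge ≈ (646,-121,140.5), yaw ≈ 0.14, lid at 1.8. First I'll raise the tool, close the fingers and move above the sugar caddy.

```bash
cat > go.py <<'E'
import sys,numpy as np
from cell import manip
from scipy.spatial.transform import Rotation as Ro
def to(p,rpy,s=None):
    s=s or manip.read_state(); A=Ro.from_euler('xyz',s["eef_rot"]); B=Ro.from_euler('xyz',rpy)
    return np.round(A.inv().apply(np.array(p)-s["eef_pos"]),0),np.round((A.inv()*B).as_rotvec(),3)
if __name__=="__main__":
    s=manip.read_state(); print(s["clock"],s["eef_pos"].round(1),s["eef_rot"].round(3),s["wrist_force"].round(1),s["joints"].round(2))
    rpy=eval(sys.argv[1])
    for a in sys.argv[2:]: print(a,*to(eval(a),rpy,s))
E
python3 -m crank '[[0,0,0,-40,0,0,0],[0,0,0,-80,0,0,0],[0,0,0,-120,0,0,0],[0,40,-17,-120,0,0,0.03],[0,80,-34,-120,0,0,0.06],[0,120,-51,-120,0,0,0.09],[0,160,-68,-120,0,0,0.12],[0,200,-85,-120,0,0,0.15],[0,240,-102,-120,0,0,0.18],[0,280,-119,-120,0,0,0.21]]' && python3 go.py '[np.pi,0,.14]' '(600,-128,325)' '(725,-110,325)'
```

```text
clock: 1.1
eef_pos: [412.7, -306.2, 325.3]
eef_rot: [-3.141, 0.0, 0.142]
wrist_force: [0.8, -0.2, -0.2]
finger_gap: 17.4
finger_force: 0.0
1.1 [ 412.7 -306.2  325.3] [-3.141  0.     0.142] [ 0.8 -0.2 -0.2] [-0.71  0.15  1.42 -0.    1.56  0.72]
(600,-128,325) [ 211. -150.    0.] [-0.     0.     0.002]
(725,-110,325) [ 337. -150.    0.] [-0.     0.     0.002]
```

```bash
python3 -m crank '[[0,35,-25,0,0,0,0],[0,70,-50,0,0,0,0],[0,105,-75,0,0,0,0],[0,140,-100,0,0,0,0],[0,175,-125,0,0,0,0],[0,210,-150,0,0,0,0],[0,240,-150,0,0,0,0],[0,275,-150,0,0,0,0],[0,310,-150,0,0,0,0],[0,330,-150,0,0,0,0]]' && python3 go.py '[np.pi,0,.14]' '(722,-110,325)' '(722,-110,235)' '(600,-128,235)'
```

```text
clock: 2.1
eef_pos: [718.5, -111.5, 323.8]
eef_rot: [-3.141, 0.002, 0.143]
wrist_force: [-0.5, 0.6, -0.1]
finger_gap: 0.7
finger_force: 0.0
2.1 [ 718.5 -111.5  323.8] [-3.141e+00  2.000e-03  1.430e-01] [-0.5  0.6 -0.1] [-0.2   0.72  0.63  0.    1.79  1.22]
(722,-110,325) [ 4. -1. -1.] [-0.001  0.002  0.003]
(722,-110,235) [ 4. -1. 89.] [-0.001  0.002  0.003]
(600,-128,235) [-119.   -1.   89.] [-0.001  0.002  0.003]
```

```bash
python3 -m crank '[[0,0,0,20,0,0,0],[0,0,0,40,0,0,0],[0,0,0,60,0,0,0],[0,0,0,80,0,0,0],[0,0,0,90,0,0,0],[0,-8,0,90,0,0,0],[0,-16,0,90,0,0,0],[0,-24,0,90,0,0,0],[0,-30,0,90,0,0,0],[0,-36,0,90,0,0,0]]' && python3 -m crank '[[0,-6,0,0,0,0,0],[0,-12,0,0,0,0,0],[0,-18,0,0,0,0,0],[0,-24,0,0,0,0,0],[0,-30,0,0,0,0,0],[0,-36,0,0,0,0,0],[0,-42,0,0,0,0,0],[0,-48,0,0,0,0,0],[0,-54,0,0,0,0,0],[0,-60,0,0,0,0,0]]'
python3 - <<'E'
from h import *
img,W=cloud("side"); cv2.imwrite("pics/side1.png",cv2.resize(img[60:300,100:420],(640,480))[...,::-1])
E
```

```text
clock: 3.1
eef_pos: [681.1, -117.4, 235.7]
eef_rot: [3.141, -0.0, 0.143]
wrist_force: [1.2, 0.0, -0.1]
finger_gap: 0.6
finger_force: 0.1
clock: 4.1
eef_pos: [621.4, -126.0, 235.4]
eef_rot: [3.142, -0.0, 0.143]
wrist_force: [-0.2, -0.3, -0.9]
finger_gap: 0.5
finger_force: 0.0
```

View pics/side1.png

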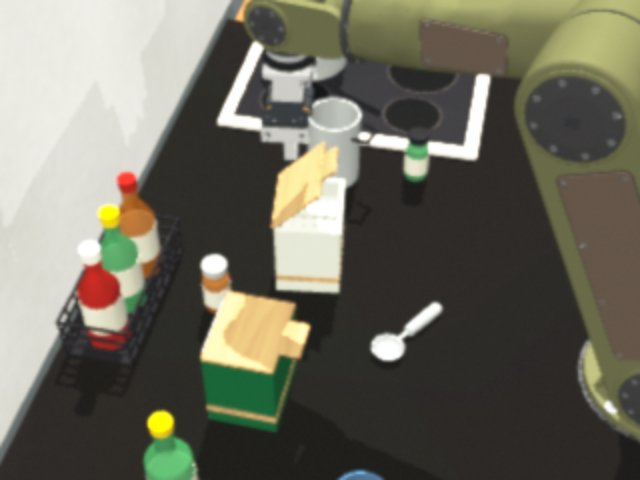

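The sugar lid is past upright and in mid-fall, at about (305,180) in the crop. I'll back off upwards toward the tea caddy, turning to yaw 0.785, so I can reach under its lip diagonally with a horizontal tool.

```bash
sed -i 's/B=Ro.from_euler(.xyz.,rpy)/B=Ro.from_matrix(rpy) if np.ndim(rpy)==2 else Ro.from_euler("xyz",rpy)/' go.py
python3 go.py '[np.pi,0,.785]' '(470,60,320)'
```

```text
4.15 [ 620.9 -126.2  235.6] [3.141 0.    0.143] [-1.1  0.8 -0.7] [-0.26  0.47  1.22 -0.    1.45  1.17]
(470,60,320) [-123. -206.  -84.] [ 0.     0.    -0.642]
```

```bash
python3 -m crank '[[0,0,0,-30,0,0,0],[0,0,0,-60,0,0,0],[0,-15,-26,-84,0,0,-0.08],[0,-30,-52,-84,0,0,-0.16],[0,-45,-78,-84,0,0,-0.24],[0,-60,-104,-84,0,0,-0.32],[0,-75,-130,-84,0,0,-0.4],[0,-90,-156,-84,0,0,-0.48],[0,-105,-182,-84,0,0,-0.56],[0,-123,-206,-84,0,0,-0.642]]'
python3 - <<'E'
from h import *
from go import to
img,W=cloud("top"); cv2.imwrite("pics/top2.png",cv2.resize(img[100:300,80:440],(720,400))[...,::-1])
s=.7071; Rh=np.array([[0,s,s],[0,-s,s],[1,0,0]])
print(manip.read_state()["eef_pos"],to((500,105,300),Rh),to((500,105,122),Rh))
E
```

```text
clock: 5.15
eef_pos: [470.0, 61.4, 319.4]
eef_rot: [3.141, -0.0, 0.788]
wrist_force: [-0.2, 0.1, 0.3]
finger_gap: 0.4
finger_force: 0.0
[467.92778442  63.47515972 320.01985148] (array([52., -6., 20.]), array([-0.008,  1.57 ,  0.007])) (array([ 52.,  -6., 198.]), array([-0.008,  1.57 ,  0.007]))
```

View pics/top2.png

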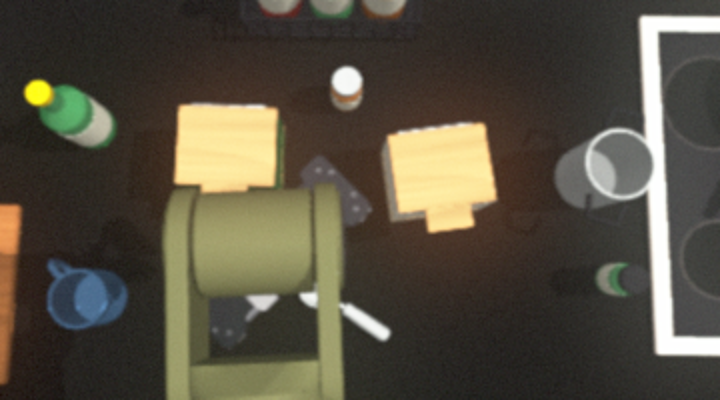

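The sugar lid now lies flat and shut at (440,165), with its lip at (450,215). Next I'll turn the tool to horizontal.

```bash
python3 -m crank '[[0,5,0,0,0,0.14,0],[0,10,0,0,0,0.28,0],[0,15,0,0,0,0.42,0],[0,20,0,0,0,0.56,0],[0,25,0,0,0,0.70,0],[0,30,0,0,0,0.84,0],[0,35,0,0,0,0.98,0],[0,40,0,0,0,1.12,0],[0,45,0,0,0,1.26,0],[0,52,-6,0,0,1.4,0]]'
python3 - <<'E'
from h import *
from go import to
s=.7071; Rh=np.array([[0,s,s],[0,-s,s],[1,0,0]])
q=manip.read_state();print(q["eef_pos"],q["joints"].round(2),to((500,105,300),Rh),to((505,110,122),Rh))
E
```

```text
clock: 6.2
eef_pos: [503.8, 100.3, 320.2]
eef_rot: [3.126, -1.406, 0.796]
wrist_force: [1.1, 0.1, 0.3]
finger_gap: 0.6
finger_force: 0.0
[503.75757459 100.29790314 320.24468492] [-0.38 -0.07  2.22  1.66  1.14 -0.57] (array([-20.,  -6.,   4.]), array([0.005, 0.165, 0.002])) (array([-194.,   -7.,   40.]), array([0.005, 0.165, 0.002]))
```

```bash
python3 -m crank '[[0,0,-3,5,0,0.08,0],[0,0,-6,10,0,0.165,0],[0,-25,-7,18,0,0.165,0],[0,-50,-7,25,0,0.165,0],[0,-75,-7,32,0,0.165,0],[0,-100,-7,40,0,0.165,0],[0,-125,-7,48,0,0.165,0],[0,-150,-7,50,0,0.165,0],[0,-175,-7,52,0,0.165,0],[0,-192,-7,54,0,0.165,0]]'
python3 - <<'E'
from h import *
from go import to
s=.7071; Rh=np.array([[0,s,s],[0,-s,s],[1,0,0]])
img,W=cloud("side"); cv2.imwrite("pics/side3.png",cv2.resize(img[120:320,150:410],(780,600))[...,::-1])
q=manip.read_state();print(q["eef_pos"],q["eef_rot"],q["joints"].round(2),to((515,120,122),Rh),to((550,158,122),Rh))
E
```

```text
clock: 7.2
eef_pos: [512.9, 120.9, 119.6]
eef_rot: [-3.038, -1.564, 0.68]
wrist_force: [0.3, 0.3, 0.4]
finger_gap: 1.0
finger_force: 0.0
[512.61188132 120.89134451 117.98842917] [-2.85734422 -1.56275409  0.50024219] [-0.33  0.63  2.25  2.01  1.45 -1.33] (array([4., 2., 1.]), array([ 0.001,  0.008, -0.002])) (array([ 4.,  0., 53.]), array([ 0.001,  0.008, -0.002]))
```

View pics/side3.png

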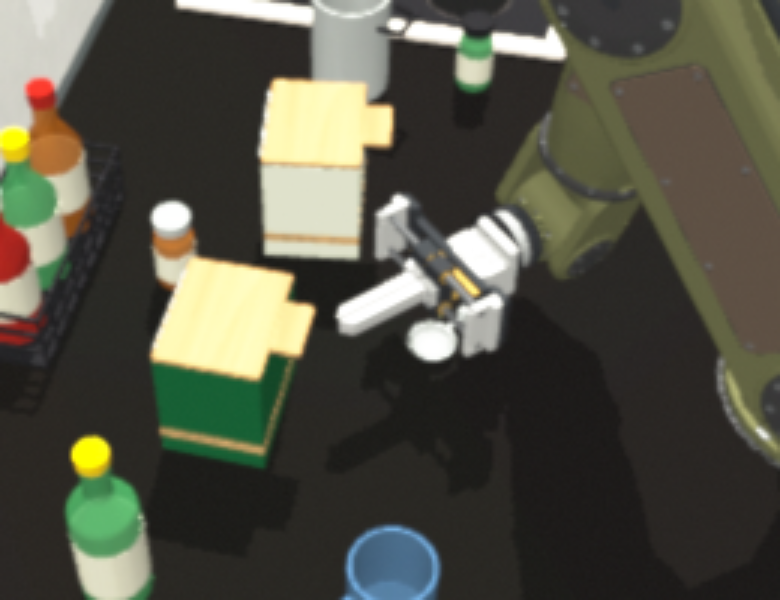

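The open side of the tea lip at (295,325) is clear, and the shut fingers at (345,315) sit just in front of it and lower. I'll slide under the lip and start lifting.

```bash
python3 -m crank '[[0,0,0,12,0,0.008,0],[0,0,0,24,0,0.008,0],[0,0,0,36,0,0.008,0],[0,0,0,46,0,0.008,0],[0,0,0,52,0,0.008,0],[0,5,0,52,0,0.008,0],[0,10,0,52,0,0.008,0],[0,16,0,52,0,0.008,0],[0,22,0,52,0,0.008,0],[0,28,2,54,0,0.008,0]]'
python3 - <<'E'
from h import *
from go import to
s=.7071; Rh=np.array([[0,s,s],[0,-s,s],[1,0,0]])
img,W=cloud("side"); cv2.imwrite("pics/side4.png",cv2.resize(img[120:320,150:410],(780,600))[...,::-1])
q=manip.read_state();print(q["eef_pos"],q["joints"].round(2),q["wrist_force"])
for p in [(561,158,165),(573,158,197),(594,158,224),(623,158,243),(656,158,254),(679,158,255),(690,158,254)]: print(*to(p,Rh))
E
```

```text
clock: 8.25
eef_pos: [552.6, 157.6, 149.3]
eef_rot: [-0.092, -1.569, -2.265]
wrist_force: [-0.4, -0.2, -0.4]
finger_gap: 0.7
finger_force: 0.4
[553.34443291 157.55390334 150.24751285] [-0.19  0.57  2.18  2.13  1.36 -1.24] [0.62507541 0.21738567 0.42318607]
[15.  5.  6.] [ 0.001 -0.003  0.001]
[47. 14. 14.] [ 0.001 -0.003  0.001]
[74. 28. 29.] [ 0.001 -0.003  0.001]
[93. 49. 50.] [ 0.001 -0.003  0.001]
[103.  72.  73.] [ 0.001 -0.003  0.001]
[104.  89.  90.] [ 0.001 -0.003  0.001]
[103.  96.  97.] [ 0.001 -0.003  0.001]
```

View pics/side4.png

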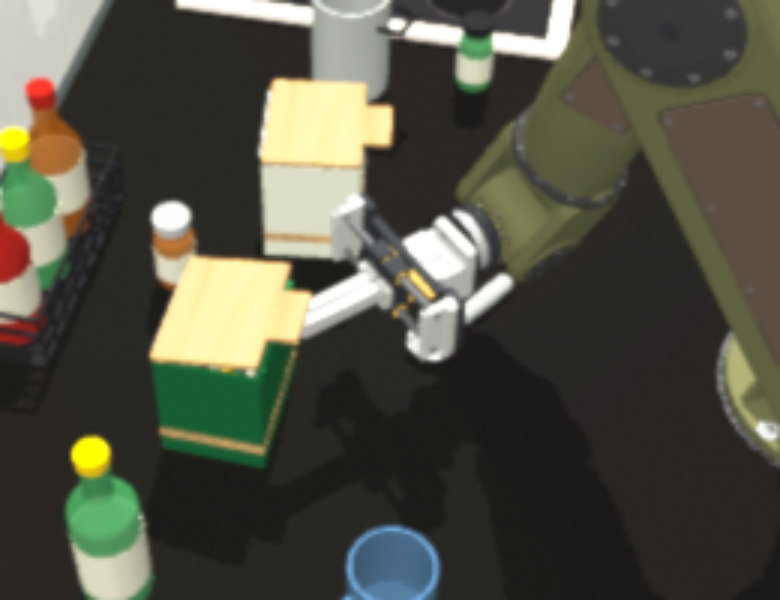

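The finger is under the lip at (300,315), and the lid has lifted slightly at its front edge (250,370). I'll follow the arc from here.

```bash
python3 -m crank '[[0,15,4,4,0,0,0],[0,26,7,7,0,0,0],[0,37,10,10,0,0,0],[0,47,14,14,0,0,0],[0,57,18,18,0,0,0],[0,66,23,23,0,0,0],[0,74,28,28,0,0,0],[0,81,34,34,0,0,0],[0,87,41,41,0,0,0],[0,93,49,49,0,0,0]]'
python3 - <<'E'
from h import *
img,W=cloud("side"); cv2.imwrite("pics/side5.png",cv2.resize(img[120:320,150:410],(780,600))[...,::-1])
q=manip.read_state();print(q["eef_pos"],q["joints"].round(2),q["wrist_force"])
E
```

```text
clock: 9.3
eef_pos: [622.8, 157.6, 242.3]
eef_rot: [-0.043, -1.569, -2.314]
wrist_force: [-0.2, -1.3, -0.6]
finger_gap: 0.7
finger_force: 0.2
[624.16723275 157.49669092 243.6537165 ] [-0.16  0.42  2.01  2.07  1.18 -0.96] [ 0.56609408 -0.06268444  1.58785044]
```

View pics/side5.png

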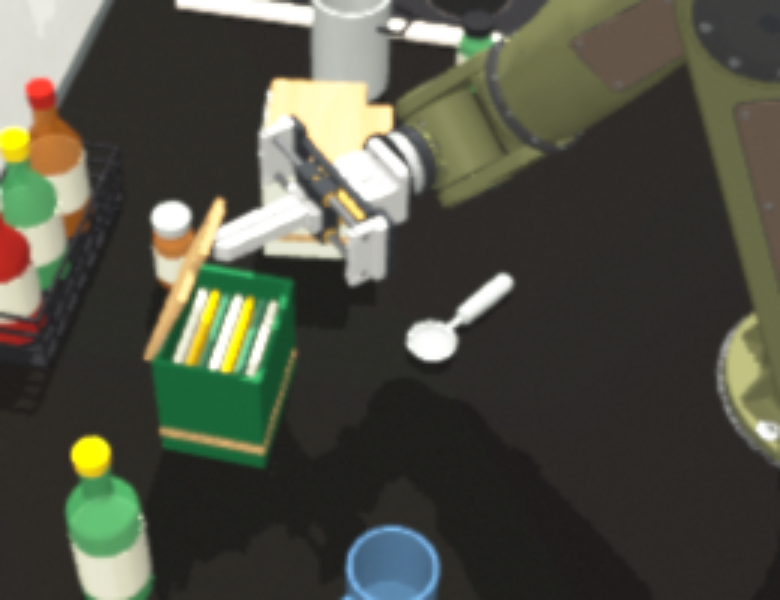

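The tea lid is close to upright (edge from (150,355) to (220,205)) with the fingertip at its underside. I'll push on past upright, then withdraw along the tool axis.

```bash
python3 -m crank '[[0,3,5,5,0,0,0],[0,6,10,10,0,0,0],[0,8,15,15,0,0,0],[0,10,20,20,0,0,0],[0,11,25,25,0,0,0],[0,12,30,30,0,0,0],[0,12,34,34,0,0,0],[0,12,38,38,0,0,0],[0,12,41,41,0,0,0],[0,12,44,44,0,0,0]]' && python3 -m crank '[[0,0,0,0,0,0,0],[0,0,0,0,0,0,0],[0,0,-5,-5,0,0,0],[0,0,-10,-10,0,0,0],[0,0,-20,-20,0,0,0],[0,0,-35,-35,0,0,0],[0,0,-50,-50,0,0,0],[0,0,-65,-65,0,0,0],[0,0,-80,-80,0,0,0],[0,0,-95,-95,0,0,0]]'
python3 - <<'E'
from h import *
img,W=cloud("side"); a=img[100:320,150:410]
img2,W2=cloud("top"); b=img2[100:300,80:440]
cv2.imwrite("pics/both6.png",np.vstack([cv2.resize(a,(390,330)),cv2.resize(b,(390,217))])[...,::-1])
f=np.load("top0.npz")["W"]
for n,r in dict(spice=(243,130,265,150),pepper=(372,225,408,255),sugarside=(275,165,325,205)).items():
    u0,v0,u1,v1=r
    for w in(f,W2):
        p=w[v0:v1,u0:u1].reshape(-1,3);p=p[p[:,2]>60];print(n,np.round(np.median(p,0),1))
hsv=cv2.cvtColor(img2,cv2.COLOR_RGB2HSV); wood=(hsv[...,0]>8)&(hsv[...,0]<30)&(hsv[...,1]>60)
m=np.zeros_like(wood);m[110:200,160:232]=1;m&=wood
P=W2[m];P=P[(P[:,2]>145)&(P[:,2]<300)];c=P.mean(0);print(len(P),c,np.linalg.svd(P-c,full_matrices=False)[2][2],P[:,2].max())
m=np.zeros_like(wood);m[150:220,265:335]=1;m&=wood
P=W2[m];P=P[(P[:,2]>120)];r=cv2.minAreaRect(P[:,:2].astype(np.float32));print(r,np.percentile(P[:,2],[5,50,95]))
E
```

```text
clock: 10.35
eef_pos: [684.5, 157.6, 253.8]
eef_rot: [-0.075, -1.569, -2.282]
wrist_force: [-0.1, 0.1, 0.6]
finger_gap: 0.3
finger_force: 0.0
clock: 11.35
eef_pos: [548.3, 157.7, 253.8]
eef_rot: [0.039, -1.568, -2.396]
wrist_force: [0.1, -1.2, -0.1]
finger_gap: 0.3
finger_force: 0.0
spice [ 7.178e+02 -1.000e-01  9.940e+01]
spice [717.8   0.   99.7]
pepper [ 450.  -391.9   99.2]
pepper [ 450.  -391.9   98.8]
sugarside [ 595.7 -131.8  113.9]
sugarside [ 589.4 -125.5  148.8]
1214 [688.98047188 156.19977425 212.89930191] [-0.9705756   0.0122834   0.24048309] 274.8675298073211
((579.0608520507812, -129.99041748046875), (136.3936309814453, 130.40184020996094), 8.166363716125488) [145.60841708 148.85878611 151.68869442]
```

View pics/both6.png

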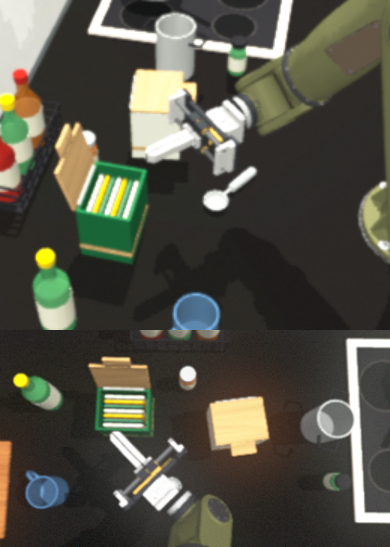

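The tea lid is open at about 1.81 rad, standing at (70,165) with the arm clear of it. The sugar lid is shut (top at z ≈ 149) at (240,425), its caddy hasn't moved, and the jars are where they were.

```bash
python3 -c "from cell import manip; print(manip.sign_off())"
```

```text
the job is handed in; nothing more can be done
None
```

The sugar caddy's lid is fully shut and the tea caddy's lid stays fully open (about 1.81 rad) by itself; the final images showed the caddies standing and nothing else visibly moved, and I handed the job in at about 11.5 s.

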